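# Sort out the swapped canister lids

## Task

After the washing-up the lids were laid on the wrong storage canisters, where they do not fit. Put every lid on the canister whose mouth has its shape, pressed in far enough that its plate lies flat on the rim all round; the one lid that has to wait meanwhile goes on the empty drying mat, set down the right way up and let go. Leave the canisters standing where they are (a nudge of a centimetre does no harm).

Things in the scene. Friction and masses are not known exactly. Their poses are not given: they have to be found in the camera images.
- round_canister: round white stoneware canister, open at the top: 104 mm outside diameter, 120 mm high, wall 7 mm, so the mouth is a round hole of 90 mm. The square lid lies on it at the start. Origin at the centre of its foot, z up; loose, about 0.85 kg.
- square_canister: square white stoneware canister, open at the top: 98 x 98 mm outside, 100 mm high, wall 6 mm, so the mouth is a square of 86 x 86 mm, sides along its x and y. The oblong lid lies on it at the start. Origin at the centre of its foot, z up; loose, about 0.85 kg.
- oblong_canister: oblong white stoneware canister, open at the top: 132 mm (along its x) by 76 mm (along its y) outside, 90 mm high, wall 6 mm, so the mouth is 120 x 64 mm. The round lid lies on it at the start. Origin at the centre of its foot, z up; loose, about 0.85 kg.
- round_lid: round wooden lid: plate 98 mm diameter, plug below 84 mm diameter with a bevelled grey seal. Seated, its origin is 108 mm above the round canister's; at first 12 mm proud on the oblong one. Origin: centre of the plug's underside, z up: plug 0-12 mm, plate 12-20, knob 20-48. Grasp the knob, a central square block 24 x 24 x 28 mm, sides along the lid's x and y. 0.12 kg.
- square_lid: square wooden lid: plate 93 x 93 mm, plug below 80 x 80 mm, rounded grey seal. Seated (any quarter turn), its origin is 88 mm above the square canister's; at first 12 mm proud on the round one. Origin: centre of the plug's underside, z up: plug 0-12 mm, plate 12-20, knob 20-48. Grasp the knob, a central square block 24 x 24 x 28 mm, sides along the lid's x and y. 0.12 kg.
- oblong_lid: oblong wooden lid: plate 126 mm (along its x) by 70 mm, plug below 114 x 58 mm, rounded grey seal. Seated (either way round), its origin is 78 mm above the oblong canister's; at first 12 mm proud on the square one. Origin: centre of the plug's underside, z up: plug 0-12 mm, plate 12-20, knob 20-48. Grasp the knob, a central square block 24 x 24 x 28 mm, sides along the lid's x and y. 0.12 kg.
- drying_mat: flat grey ribbed drying mat, 150 x 150 mm, fixed, empty: the free place. Origin: centre of its underside; rib tops 6 mm above it. Mat and canisters stand in a row in any order, centres 150 mm or more apart, a 90 mm salt shaker in the row's middle gap, small things before and right of it. Lids carried with the underside 0.18 m above the counter clear all in the row.

How it is judged:
By the outcome, as a careful person would: the job done as asked, in the order asked, and still so for the second after the job is handed in, with the robot touching nothing.
It also fails if it takes over 106 s, if anything falls off the work surface, if the arm or the gripper's body presses on something with over 40 N, if the wrist force passes 120 N, or if a joint passes its speed limit or range.

## Robot

A 6-joint arm with a two-finger parallel gripper is mounted at the origin on a cart in front of the work surface, level with it; the furniture and walls round the work are solid. World frame = base frame: x ahead of the robot, y to its left, z up, the work surface at z = 0. Lengths are in mm, angles in rad, forces in N, time in s.
With the tool pointing down it reaches from about 350 to 775 mm from the base axis. Payload 7.3 kg.
Tool frame: the origin (TCP) lies at the very end of the fingers, on their centre line; the grasp point (between the pads) lies 19 mm behind it; x points along the fingers, z is the direction in which the jaws open and shut, and the axes are right-handed (so a half turn about x gives the same grasp; the last joint's range is limited). The gripper opens to 92 mm and grips with 3 to 60 N. Pads are 19 mm wide; open, the fingers measure 130 mm over their backs; the gripper's body (75 mm by 190 mm) begins 47 mm behind the grasp point.
Start: joints at [1.102, 0.342, 1.524, -0, 1.275, -0.146], TCP at [166.528, 497.909, 226.741] pointing down, gripper open.
Joint ranges: [-2.53, 2.53], [-0.77, 2.02], [0.04, 2.7], [-1, 4.14], [0.28, 2.66], [-3.11, 3.11]. Speed limits (rad/s): [2.57, 2.57, 3.14, 3.14, 3.14, 3.14].

## Interface

Orientations are given as [roll, pitch, yaw] about the fixed x, y, z axes, in that order (R = Rz(yaw) Ry(pitch) Rx(roll)).
In Python, from plant import * gives the robot as it stands.
- The arm moves only by the tool carry_out, never from a script. Its argument "rows" is a list of rows, each a list of 4 numbers: the shift along the world's x, y, z in mm, then the turn about the world's z in degrees. In form: [[x, y, z, twist], ...]. A call has 1 to 20 rows; each row is the pose to reach, as a shift and turn from the pose measured when the call began; what a row does not reach only later rows make up. A row lasts 1/12 s, in which the tool goes at most 41.7 mm and 7.16 degrees, less where a joint would pass 70% of its speed; a pose out of reach is approached as far as the arm can. A call with a gripper value outside its range is refused whole. "hand" is the finger opening in mm, from 0 to 91.8, set as the call begins (left out, the last holds). The fingers move at their own pace and stop on an object; the grip force is fixed at half the most. Time passes only in rows, so rows that repeat a pose let the fingers close. It gives the time, the measured TCP pose, the force and the opening at its end, in the units of the state.
- get_obs(): the state, without advancing time (a new reading comes with each control period).
- capture(name): name is "scene" or "side" or "wrist"; returns the picture (400x640x3 uint8, red, green, blue); there is no depth.
- camera_info(name): a dict with "camera_matrix" (3x3 intrinsics, pixels), "pose" (4x4, takes a point from camera to world coordinates); the wrist camera has in their place "mount" (4x4, takes a point from camera to tool coordinates, whose origin is the TCP and whose axes are the tool frame's). Camera axes: x right, y down, z forward; pixel columns grow to the right and rows downward; lengths in mm; the calibration is good to about 2 mm. A picture is of the moment at which its call begins: read the wrist's pose just before it. camera_info takes no time and is no camera call.
- close_job(): hands the job in, once; it reports no verdict.
The state is a dict: "time": time; "joint_positions": joint angles; "dq": joint speeds; "tau": joint torques, N m; "tool_pos": TCP position; "tcp_rot": TCP orientation; "contact_force": force on the tool from outside, world axes, zero at the start; "moment": the same for the moment, N m; "grip_width": finger opening in mm.
Only numpy, scipy, OpenCV 4.12 (cv2) and the standard library are available. Lean on these libraries where they do the work, as an engineer would, in place of code of your own. Each camera call takes 0.05 s, during which the arm holds its last target. There are 200 camera calls.

## Working session

There is one attempt and no reset: what is moved stays moved. The work goes in short steps, Python scripts to look and compute and a tool call to move; the robot and the scene stay as the last step left them, time stands still between calls to the robot, and variables do not carry over. Pictures are saved under pics/ and viewed, about 12 in all and at most 16, crops included, and the job is handed in when it is done.

Besides the shell and the picture viewer there is one more tool, called after "Call:" as name(argument=value, ...), one argument or row to a line, values as JSON. carry_out: Moves the arm, as the interface text tells. Its arguments: {"type":"object","properties":{"rows":{"type":"array"},"hand":{"type":"number"}},"required":["rows"]}

```bash
ls; mkdir -p pics; python3 - <<'E'
from plant import *
import cv2,numpy as np
o=get_obs();print(o)
for n in ["scene","side","wrist"]:
    im=capture(n);cv2.imwrite(f"pics/{n}0.png",im[:,:,::-1]);print(n,{k:np.round(v,3).tolist() for k,v in camera_info(n).items()})
E
```

```text
pics
{'time': 0.0, 'joint_positions': array([ 1.10202881e+00,  3.42679925e-01,  1.52502388e+00, -1.06619386e-05,
        1.27537828e+00, -1.46022982e-01]), 'dq': array([-0.00016409,  0.00051151, -0.00027006,  0.00052881,  0.00025377,
        0.00019183]), 'tau': array([ 3.38709706e-04, -4.31247282e+01, -2.44213307e+01,  7.18036084e-02,
        5.60969696e-02, -1.34590896e-04]), 'tool_pos': array([166.32307098, 497.53048377, 226.06477423]), 'tcp_rot': array([ 3.00241478,  1.56930687, -2.03271562]), 'contact_force': array([-0.2254723 , -0.01781038, -0.02091751]), 'moment': array([-0.01807292,  0.01641837,  0.00421775]), 'grip_width': 91.90806859310068}
scene {'camera_matrix': [[515.991, 0.0, 319.902], [0.0, 515.991, 188.444], [0.0, 0.0, 1.0]], 'pose': [[-0.908, 0.309, -0.282, 846.05], [0.418, 0.691, -0.59, 736.116], [0.012, -0.654, -0.757, 1046.192], [0.0, 0.0, 0.0, 1.0]]}
side {'camera_matrix': [[432.158, 0.0, 322.573], [0.0, 432.158, 200.09], [0.0, 0.0, 1.0]], 'pose': [[-0.614, 0.556, -0.561, 1131.036], [0.789, 0.412, -0.455, 522.75], [-0.022, -0.722, -0.692, 887.454], [0.0, 0.0, 0.0, 1.0]]}
wrist {'camera_matrix': [[314.045, 0.0, 314.698], [0.0, 314.045, 195.72], [0.0, 0.0, 1.0]], 'mount': [[-0.001, -0.262, 0.965, -157.781], [-0.001, -0.965, -0.262, 71.979], [1.0, -0.001, 0.001, 0.695], [0.0, 0.0, 0.0, 1.0]]}
```

View pics/scene0.png

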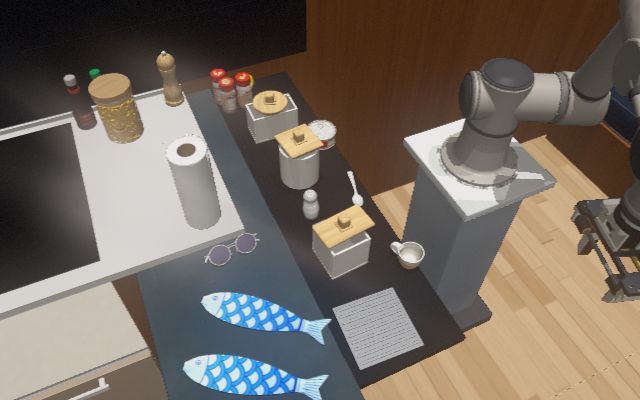

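View pics/side0.png

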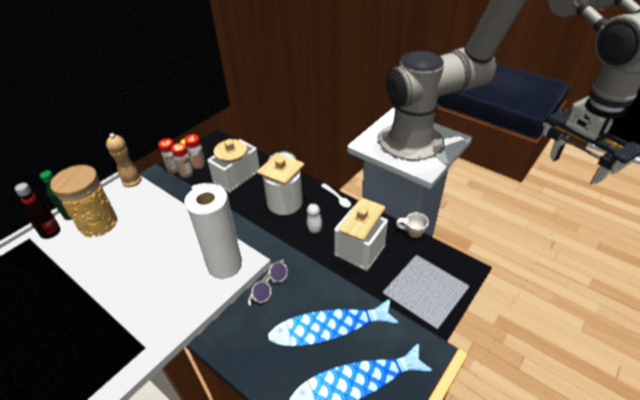

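```bash
cat > h.py <<'E'
from plant import *
import cv2,numpy as np
from scipy.spatial.transform import Rotation as Ro
def pose(n,o=None):
    c=camera_info(n)
    if n!="wrist": return c["camera_matrix"],np.array(c["pose"])
    T=np.eye(4);T[:3,:3]=Ro.from_euler("xyz",o["tcp_rot"]).as_matrix();T[:3,3]=o["tool_pos"]
    return c["camera_matrix"],T@np.array(c["mount"])
def ray(n,px,z,o=None):
    K,T=pose(n,o);px=np.atleast_2d(px).astype(float)
    d=np.c_[px,np.ones(len(px))]@np.linalg.inv(K).T@T[:3,:3].T
    return (T[:3,3]+d*((z-T[2,3])/d[:,2])[:,None])[:,:2]
def proj(n,P,o=None):
    K,T=pose(n,o);q=(np.atleast_2d(P)-T[:3,3])@T[:3,:3]@np.array(K).T
    return q[:,:2]/q[:,2:]
E
python3 - <<'E'
from h import *
np.set_printoptions(precision=1,suppress=True)
for nm,a,b,z in [("ob_lid",(344,219),(363,211),148),("sq_lid",(298,134),(280,163),168),("rd_lid",(270,96),(230,147),138)]:
    print(nm,ray("scene",a,z),ray("side",b,z))
m=ray("scene",[(333,304),(390,290),(422,345),(363,368)],6);print(m,m.mean(0),np.linalg.norm(np.roll(m,1,0)-m,axis=1))
m=ray("side",[(384,286),(416,256),(468,292),(436,325)],6);print(m.mean(0))
print(ray("scene",(311,190),90),ray("side",(314,208),90))
# plate outlines, scene
s=capture("scene")
hsv=cv2.cvtColor(s,cv2.COLOR_RGB2HSV)
for c,z in [((344,219),120),((298,134),140),((270,96),110)]:
    print(c,hsv[c[1]+8,c[0]-10],hsv[c[1],c[0]])
R=Ro.from_euler("xyz",get_obs()["tcp_rot"]).as_matrix();print(R)
E
```

```text
ob_lid [[500.3 137.7]] [[503.6 137.5]]
sq_lid [[ 494.  -132.4]] [[ 502.9 -128.7]]
rd_lid [[ 492.7 -332.8]] [[ 507.9 -322.5]]
[[574.5 246.8]
 [440.6 268.5]
 [444.4 411.1]
 [581.3 403.2]] [510.2 332.4] [156.5 135.6 142.6 137.2]
[512. 332.]
[[511.8 -13.7]] [[521.6  -1.6]]
(344, 219) [ 19  98 221] [ 20  94 236]
(298, 134) [ 20  93 234] [ 19 100 217]
(270, 96) [ 19  98 222] [ 19 104 198]
[[-0.  -0.9  0.3]
 [-0.   0.3  0.9]
 [-1.   0.  -0. ]]
```

Call:
carry_out(
  rows=[
    [28, -30, 10, 0],
    [56, -60, 20, 0],
    [84, -90, 25, 0],
    [111, -120, 25, 0],
    [139, -150, 25, 0],
    [167, -180, 25, 0],
    [195, -210, 25, 0],
    [223, -240, 25, 0],
    [250, -270, 25, 0],
    [278, -300, 25, 0],
    [306, -330, 25, 0],
    [334, -360, 25, 0],
    [334, -360, 25, 0],
    [334, -360, 25, 0],
    [334, -360, 25, 0],
  ],
  hand=91.8,
)

```text
time: 1.45
tool_pos: [500.0, 137.8, 250.9]
tcp_rot: [2.19, 1.569, -2.846]
contact_force: [-0.3, -0.0, -0.4]
grip_width: 91.9
```

```bash
python3 - <<'E'
from h import *
np.set_printoptions(precision=2,suppress=True)
o=get_obs();print(o["time"],o["tool_pos"],o["tcp_rot"],o["joint_positions"])
im=capture("wrist");cv2.imwrite("pics/w1.png",im[:,:,::-1])
E
```

```text
1.45 [499.97 137.77 250.92] [ 2.19  1.57 -2.85] [ 0.12  0.31  1.5  -0.    1.33 -1.13]
```

View pics/w1.png

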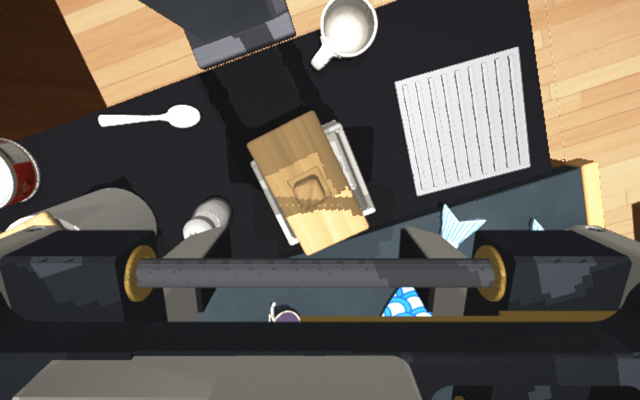

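```bash
cat >> h.py <<'E'
def comp(mask,seed):
    n,l=cv2.connectedComponents(mask.astype(np.uint8));k=l[seed[1],seed[0]]
    assert k>0
    c,_=cv2.findContours((l==k).astype(np.uint8),cv2.RETR_EXTERNAL,cv2.CHAIN_APPROX_NONE)
    return max(c,key=cv2.contourArea)[:,0]
def rect(pts,z,o):
    w=ray("wrist",pts,z,o)
    r=cv2.minAreaRect(w.astype(np.float32));return r
def woodmask(im):
    h=cv2.cvtColor(im,cv2.COLOR_RGB2HSV);m=(h[...,0]>12)&(h[...,0]<28)&(h[...,1]>55)&(h[...,2]>60)
    return cv2.morphologyEx(m.astype(np.uint8),cv2.MORPH_OPEN,np.ones((3,3)))
E
python3 - <<'E'
from h import *
np.set_printoptions(precision=2,suppress=True)
o=get_obs();im=cv2.imread("pics/w1.png")[:,:,::-1].copy()
c=comp(woodmask(im),(280,170));print("lid",rect(c,120,o))
h=cv2.cvtColor(im,cv2.COLOR_RGB2HSV)
m=((h[...,1]<40)&(h[...,2]>90)).astype(np.uint8);m=cv2.morphologyEx(m,cv2.MORPH_CLOSE,np.ones((5,5)))
c2=comp(m,(430,120));print("mat",rect(c2,6,o))
v=im.copy();cv2.drawContours(v,[c[:,None],c2[:,None]],-1,(255,0,0),1)
cv2.imwrite("pics/w1m.png",v[60:300,200:560,::-1].repeat(2,0).repeat(2,1))
for p in [(300,173),(291,182),(298,208),(328,201),(320,176)]: print(p,ray("wrist",p,148,o))
E
```

```text
lid ((496.1452331542969, 135.53143310546875), (126.07898712158203, 70.8033676147461), 7.468175411224365)
mat ((508.0218505859375, 334.261962890625), (149.94017028808594, 149.91087341308594), 86.96521759033203)
(300, 173) [[475.85 134.12]]
(291, 182) [[480.76 124.31]]
(298, 208) [[504.51 122.3 ]]
(328, 201) [[506.76 149.  ]]
(320, 176) [[483.65 149.33]]
```

View pics/w1m.png

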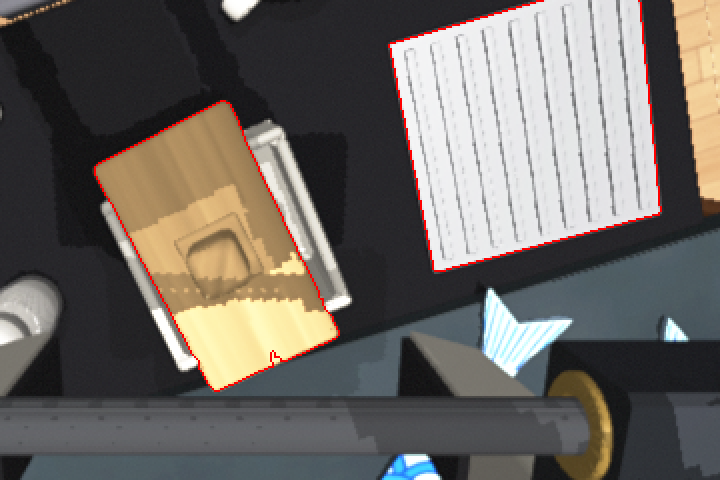

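Call:
carry_out(
  rows=[
    [-4, -2, -30, 6.5],
    [-4, -2, -50, 13],
    [-4, -2, -65, 19.5],
    [-4, -2, -75, 26],
    [-4, -2, -75, 26],
    [-4, -2, -90, 26],
    [-4, -2, -110, 26],
    [-4, -2, -120, 26],
    [-4, -2, -127, 26],
    [-4, -2, -127, 26],
    [-4, -2, -127, 26],
    [-4, -2, -127, 26],
  ],
)

```text
time: 2.5
tool_pos: [496.2, 136.5, 125.1]
tcp_rot: [-2.586, 1.57, -0.884]
contact_force: [-0.3, -0.5, -0.6]
grip_width: 91.7
```

Call:
carry_out(
  rows=[
    [0, 0, 0, 0],
    [0, 0, 0, 0],
    [0, 0, 0, 0],
    [0, 0, 0, 0],
    [0, 0, 0, 0],
    [0, 0, 0, 0],
    [0, 0, 0, 0],
    [0, 0, 0, 0],
    [0, 0, 0, 0],
    [0, 0, 0, 0],
  ],
  hand=10,
)

```text
time: 3.33
tool_pos: [496.3, 136.5, 125.1]
tcp_rot: [-2.63, 1.57, -0.928]
contact_force: [0.9, -0.3, 1.0]
grip_width: 29.9
```

Call:
carry_out(
  rows=[
    [0, 0, 15, 0],
    [0, 0, 40, 0],
    [0, 0, 70, 0],
    [0, 0, 85, 0],
    [0, 0, 85, 0],
    [0, 0, 85, 0],
  ],
)

```text
time: 3.83
tool_pos: [496.4, 136.5, 210.2]
tcp_rot: [-2.128, 1.569, -0.426]
contact_force: [0.4, -0.7, -1.7]
grip_width: 23.3
```

```bash
python3 - <<'E'
from h import *
o=get_obs();print(o["time"],o["tool_pos"],Ro.from_euler("xyz",o["tcp_rot"]).as_matrix().round(3))
im=capture("wrist");cv2.imwrite("pics/w2.png",im[:,:,::-1])
E
```

```text
3.8333 [496.35415448 136.5261308  210.20024546] [[ 0.002 -0.991 -0.131]
 [-0.001 -0.131  0.991]
 [-1.    -0.002 -0.001]]
```

View pics/w2.png

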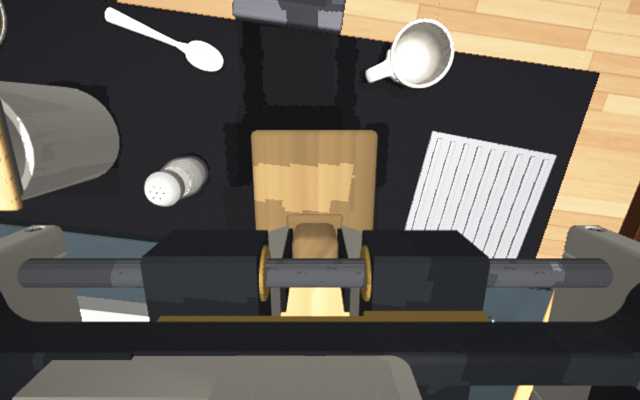

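```bash
python3 - <<'E'
from h import *
np.set_printoptions(precision=1,suppress=True)
o=get_obs();im=cv2.imread("pics/w2.png")[:,:,::-1].copy()
for z in [190,195,200,205,207,210]:
    w=ray("wrist",[(253,131),(376,131),(253,200),(376,200)],z,o);print(z,np.linalg.norm(w[0]-w[1]),np.linalg.norm(w[2]-w[3]),w.ravel())
# canister rim square: scene and side views
for n in ["scene","side"]:
    i=capture(n);cv2.imwrite(f"pics/{n}1.png",i[:,:,::-1])
a=cv2.imread("pics/scene1.png")[160:290,200:420];cv2.imwrite("pics/c1.png",cv2.resize(a,None,fx=3,fy=3,interpolation=cv2.INTER_CUBIC))
E
```

```text
190 68.01098624725691 72.06997997264136 [439.9  96.2 431.  163.7 479.5  99.4 470.1 170.8]
195 66.0893952867644 70.03370569285337 [439.5  97.1 430.8 162.7 477.9 100.2 468.8 169.6]
200 64.16780432627188 67.99743141306537 [439.   98.1 430.7 161.7 476.4 101.  467.5 168.4]
205 62.246213365779354 65.96115713327737 [438.6  99.  430.5 160.7 474.8 101.9 466.3 167.3]
207 61.47757698158236 65.14664742136219 [438.4  99.3 430.4 160.3 474.2 102.2 465.7 166.8]
210 60.32462240528685 63.9248828534894 [438.2  99.9 430.3 159.7 473.3 102.7 465.  166.1]
```

View pics/c1.png

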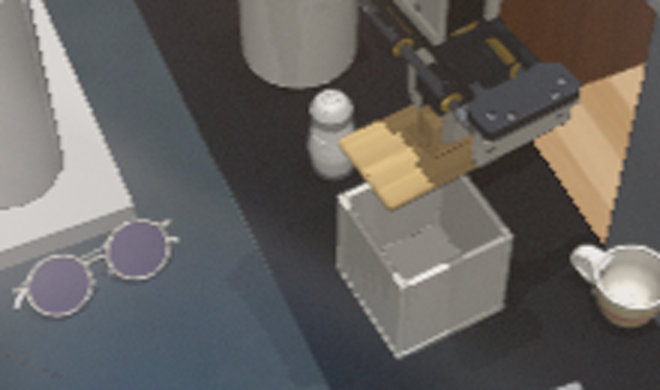

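Call:
carry_out(
  rows=[
    [2, 25, 5, 0],
    [4, 60, 5, 0],
    [6, 95, 5, 0],
    [8, 130, 5, 0],
    [10, 165, 0, 0],
    [12, 190, -20, 0],
    [12, 198, -50, 0],
    [12, 198, -80, 0],
    [12, 198, -110, 0],
    [12, 198, -135, 0],
    [12, 198, -150, 0],
    [12, 198, -155, 0],
    [12, 198, -155, 0],
    [12, 198, -155, 0],
  ],
)

```text
time: 5.15
tool_pos: [507.5, 334.4, 53.5]
tcp_rot: [1.918, 1.568, -2.663]
contact_force: [-0.1, -0.7, -0.3]
grip_width: 23.5
```

Call:
carry_out(
  rows=[
    [0, 0, -4, 0],
    [0, 0, -8, 0],
    [0, 0, -12, 0],
    [0, 0, -16, 0],
    [0, 0, -18, 0],
    [0, 0, -18, 0],
    [0, 0, -18, 0],
  ],
)

```text
time: 5.73
tool_pos: [508.3, 334.1, 40.2]
tcp_rot: [-2.62, 1.569, -0.918]
contact_force: [-9.0, -8.1, 29.9]
grip_width: 23.6
```

```bash
python3 - <<'E'
from h import *
o=get_obs();print(o["time"],o["tool_pos"],o["contact_force"],o["moment"])
a=capture("side")[200:350,330:530,::-1];cv2.imwrite("pics/c2.png",cv2.resize(a,None,fx=3,fy=3,interpolation=cv2.INTER_CUBIC))
E
```

```text
5.7333 [508.33382995 334.09426227  40.19619439] [-8.97123461 -8.08959505 29.94987155] [-1.40340536  1.4354488  -0.05807939]
```

View pics/c2.png

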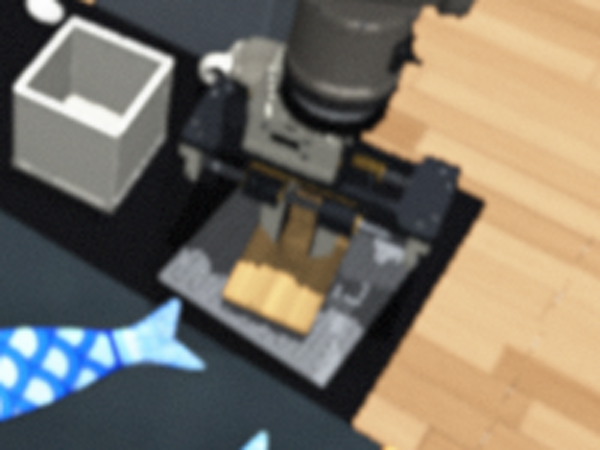

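Call:
carry_out(
  rows=[
    [0, 0, 2, 0],
    [0, 0, 2, 0],
    [0, 0, 2, 0],
    [0, 0, 2, 0],
    [0, 0, 2, 0],
    [0, 0, 2, 0],
    [0, 0, 2, 0],
    [0, 0, 2, 0],
    [0, 0, 20, 0],
    [0, 0, 50, 0],
    [0, 0, 90, 0],
    [0, 0, 130, 0],
    [0, 0, 170, 0],
    [0, 0, 210, 0],
    [0, -40, 220, 0],
    [0, -80, 220, 0],
    [0, -110, 220, 0],
    [0, -130, 220, 0],
    [0, -130, 220, 0],
    [0, -130, 220, 0],
  ],
  hand=91.8,
)

```text
time: 7.45
tool_pos: [508.5, 203.4, 260.4]
tcp_rot: [-2.264, 1.57, -0.563]
contact_force: [0.4, -0.2, 0.4]
grip_width: 91.8
```

```bash
python3 - <<'E'
from h import *
o=get_obs();print(o["time"],o["tool_pos"])
im=capture("wrist");cv2.imwrite("pics/w3.png",im[:,:,::-1])
E
```

```text
7.45 [508.4874749  203.39219023 260.40269411]
```

View pics/w3.png

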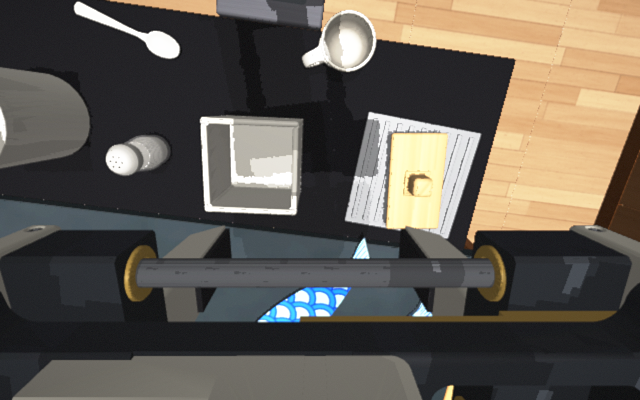

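```bash
python3 - <<'E'
from h import *
o=get_obs();im=cv2.imread("pics/w3.png")[:,:,::-1].copy()
h=cv2.cvtColor(im,cv2.COLOR_RGB2HSV)
for t in (90,130,170,190):
    m=(h[...,1]<45)&(h[...,2]>t);m[:,:196]=0;m[:,320:]=0;m[:100]=0;m[220:]=0
    try:
        n,l,s,_=cv2.connectedComponentsWithStats(m.astype(np.uint8));k=1+s[1:,4].argmax()
        p=np.argwhere(l==k)[:,::-1];r=rect(p,100,o);print(t,r)
        print(cv2.boxPoints(r).round())
    except Exception as e: print(t,e)
K,T=pose("wrist",o);print(T[:3,3])
c=comp(woodmask(im),(410,215));print("oblong lid on mat",rect(c,26,o))
E
```

```text
90 ((500.972412109375, 139.32931518554688), (100.57759857177734, 101.52356719970703), 4.85457706451416)
[[447. 186.]
 [455.  84.]
 [555.  93.]
 [547. 194.]]
130 ((501.9557800292969, 137.83636474609375), (98.46842956542969, 97.67496490478516), 4.873359680175781)
[[449. 182.]
 [457.  85.]
 [555.  93.]
 [547. 191.]]
170 ((502.20672607421875, 137.9599151611328), (97.4139175415039, 97.47006225585938), 4.818019866943359)
[[450. 182.]
 [458.  85.]
 [555.  93.]
 [547. 191.]]
190 ((501.9537353515625, 137.742431640625), (97.28197479248047, 97.13536834716797), 5.248752593994141)
[[449. 182.]
 [458.  85.]
 [555.  94.]
 [546. 191.]]
[437.20262817 196.38211076 418.00629994]
oblong lid on mat ((507.8839416503906, 345.8449401855469), (124.36226654052734, 50.51636505126953), 8.216843605041504)
```

Call:
carry_out(
  rows=[
    [-1, -35, 10, 0],
    [-2, -73, 10, 0],
    [-4, -111, 10, 0],
    [-5, -149, 10, 0],
    [-6, -187, 10, 0],
    [-8, -225, 10, 0],
    [-9, -263, 10, 0],
    [-10, -301, 10, 0],
    [-10, -333, 10, 0],
    [-10, -333, 10, 0],
    [-10, -333, 10, 0],
    [-10, -333, 10, 0],
  ],
)

```text
time: 8.5
tool_pos: [498.8, -127.5, 270.0]
tcp_rot: [-0.989, 1.57, 0.713]
contact_force: [-0.2, 0.4, 0.2]
grip_width: 92.0
```

```bash
python3 - <<'E'
from h import *
o=get_obs();print(o["time"],o["tool_pos"],Ro.from_euler("xyz",o["tcp_rot"]).as_matrix().round(3).tolist(),o["joint_positions"])
im=capture("wrist");cv2.imwrite("pics/w4.png",im[:,:,::-1])
P=proj("wrist",[[498,-100,140],[500,-328,110],[500,-130,140]],o);print(P)
m=woodmask(im)
n,l,s,c=cv2.connectedComponentsWithStats(m)
for k in range(1,n):
    if s[k,4]>800:
        p=np.argwhere(l==k)[:,::-1]
        print(s[k],"z140",rect(p,140,o),"z110",rect(p,110,o))
E
```

```text
8.5 [ 498.81192414 -127.4527123   269.99657914] [[0.001, -0.991, -0.131], [0.0, -0.131, 0.991], [-1.0, -0.001, 0.0]] [-3.99519157e-01  2.92049444e-01  1.47489018e+00  6.73158101e-04
  1.37432724e+00 -2.10194388e+00]
[[341.78294254 191.69837034]
 [116.7976226  157.85061486]
 [310.07021093 189.72739816]]
[  199     0   441    86 19053] z140 ((362.4385986328125, -51.84965515136719), (65.33796691894531, 371.42926025390625), 7.529669761657715) z110 ((355.6385192871094, -43.12158203125), (72.1502685546875, 410.1555480957031), 7.529670238494873)
[  51   95  102   98 7669] z140 ((483.4660339355469, -322.80328369140625), (87.42533874511719, 90.15580749511719), 7.48112678527832) z110 ((489.2845764160156, -342.32568359375), (96.54052734375, 99.55571746826172), 7.480931758880615)
[ 250  126  104   98 9712] z140 ((488.38018798828125, -139.40640258789062), (92.21332550048828, 93.20194244384766), 7.471279621124268) z110 ((494.71112060546875, -139.8072967529297), (101.8277587890625, 102.91941833496094), 7.471271514892578)
[618 174  22  69 967] z140 ((481.1670227050781, 176.8330535888672), (72.014099
[... 162 characters left out ...]
246  31  55 871] z140 ((609.8329467773438, -292.3669128417969), (27.596574783325195, 65.4878158569336), 83.73882293701172) z110 ((628.8269653320312, -308.71588134765625), (30.47386932373047, 72.31570434570312), 83.73882293701172)
[475 246  32  55 888] z140 ((563.1795654296875, 64.33696746826172), (65.42498779296875, 28.49451446533203), 21.267841339111328) z110 ((577.3092651367188, 85.178955078125), (72.24630737304688, 31.465429306030273), 21.267833709716797)
[ 300  311  314   11 2261] z140 ((616.8575439453125, 41.1934814453125), (12.283002853393555, 331.4620056152344), 7.44133996963501) z110 ((636.5839233398438, 59.622459411621094), (13.563701629638672, 366.0211181640625), 7.441338062286377)
```

View pics/w4.png

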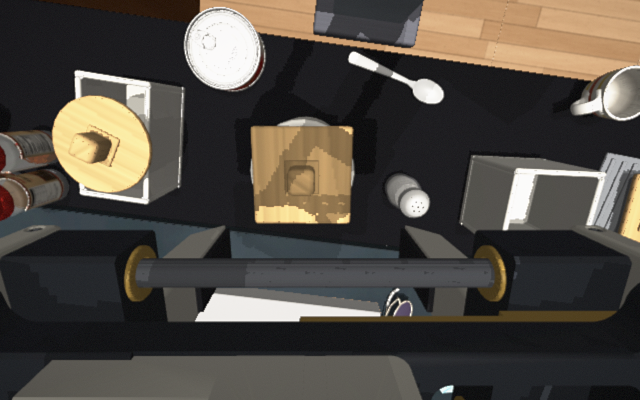

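Call:
carry_out(
  rows=[
    [-5, -6, -20, 0],
    [-10, -12, -50, 0],
    [-10, -12, -80, 0],
    [-10, -12, -105, 0],
    [-10, -12, -120, 0],
    [-10, -12, -127, 0],
    [-10, -12, -127, 0],
    [-10, -12, -127, 0],
    [-10, -12, -127, 0],
  ],
  hand=60,
)

```text
time: 9.3
tool_pos: [489.7, -138.9, 144.4]
tcp_rot: [-1.932, 1.568, -0.228]
contact_force: [0.0, 1.1, 0.2]
grip_width: 59.7
```

Call:
carry_out(
  rows=[
    [0, 0, 0, 0],
    [0, 0, 0, 0],
    [0, 0, 0, 0],
    [0, 0, 0, 0],
    [0, 0, 0, 0],
    [0, 0, 0, 0],
    [0, 0, 0, 0],
    [0, 0, 0, 0],
    [0, 0, 0, 0],
    [0, 0, 0, 0],
    [0, 0, 0, 0],
    [0, 0, 0, 0],
  ],
  hand=5,
)

```text
time: 10.3
tool_pos: [489.8, -139.0, 144.5]
tcp_rot: [-2.013, 1.567, -0.308]
contact_force: [0.8, -1.0, 1.8]
grip_width: 24.2
```

```bash
python3 - <<'E'
from h import *
o=get_obs();print(o["time"],o["tool_pos"],o["grip_width"],o["contact_force"])
E
```

```text
10.3 [ 489.82247212 -139.02044134  144.54959154] 24.163568770690393 [ 0.77517659 -1.01674259  1.75572971]
```

Call:
carry_out(
  rows=[
    [0, 0, 15, 0],
    [0, 0, 40, 0],
    [0, 0, 65, 0],
    [1, 10, 68, 0],
    [3, 45, 68, 0],
    [5, 80, 68, 0],
    [6, 115, 68, -1],
    [8, 150, 68, -2],
    [10, 185, 68, -2.5],
    [11, 220, 68, -2.5],
    [12, 250, 68, -2.5],
    [13, 277, 68, -2.5],
    [13, 277, 50, -2.5],
    [13, 277, 20, -2.5],
    [13, 277, -5, -2.5],
    [13, 277, -16, -2.5],
    [13, 277, -16, -2.5],
    [13, 277, -16, -2.5],
    [13, 277, -16, -2.5],
  ],
)

```text
time: 11.88
tool_pos: [503.1, 138.3, 129.0]
tcp_rot: [-1.883, 1.567, -0.222]
contact_force: [0.1, 0.3, -2.2]
grip_width: 23.9
```

```bash
python3 - <<'E'
from h import *
o=get_obs();print(o["time"],o["tool_pos"],o["grip_width"],o["contact_force"],Ro.from_euler("xyz",o["tcp_rot"]).as_matrix()[:,2])
a=capture("side")[170:300,290:430,::-1];b=capture("scene")[160:290,270:410,::-1]
cv2.imwrite("pics/c3.png",cv2.resize(np.hstack([a,b]),None,fx=2.8,fy=2.8,interpolation=cv2.INTER_CUBIC))
E
```

```text
11.8833 [503.13532379 138.27184569 129.04867472] 23.904510153577753 [ 0.1135259   0.30064828 -2.17772727] [-0.08969802  0.99596822 -0.001254  ]
```

View pics/c3.png

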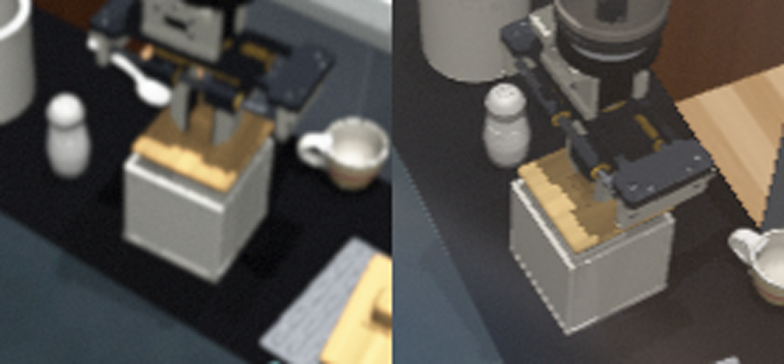

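Held level and above the mouth. Now a slow descent.

Call:
carry_out(
  rows=[
    [0, 0, -2, 0],
    [0, 0, -4, 0],
    [0, 0, -6, 0],
    [0, 0, -8, 0],
    [0, 0, -10, 0],
    [0, 0, -11, 0],
    [0, 0, -11, 0],
    [0, 0, -11, 0],
  ],
)

```text
time: 12.65
tool_pos: [503.4, 138.0, 118.4]
tcp_rot: [-1.876, 1.566, -0.215]
contact_force: [-0.3, -0.7, -1.8]
grip_width: 23.9
```

Call:
carry_out(
  rows=[
    [0, 0, -2, 0],
    [0, 0, -4, 0],
    [0, 0, -6, 0],
    [0, 0, -8, 0],
    [0, 0, -9, 0],
    [0, 0, -9, 0],
    [0, 0, -9, 0],
  ],
)

```text
time: 13.23
tool_pos: [503.6, 138.0, 112.5]
tcp_rot: [-1.801, 1.564, -0.141]
contact_force: [-8.4, -3.3, 25.1]
grip_width: 23.5
```

Call:
carry_out(
  rows=[
    [0, 0, 1, 0],
    [0, 0, 1, 0],
    [0, 0, 1, 0],
    [0, 0, 1, 0],
    [0, 0, 1, 0],
    [0, 0, 1, 0],
    [0, 0, 1, 0],
    [0, 0, 20, 0],
    [0, 0, 55, 0],
    [0, 0, 95, 0],
    [0, 0, 135, 0],
    [0, -20, 155, 0],
    [0, -60, 158, 0],
    [0, -100, 158, 0],
    [0, -140, 158, 0],
    [0, -180, 158, 0],
    [0, -220, 158, 0],
  ],
  hand=70,
)

```text
time: 14.65
tool_pos: [503.2, -83.7, 270.5]
tcp_rot: [-1.797, 1.563, -0.136]
contact_force: [0.8, 0.1, -0.3]
grip_width: 70.1
```

Call:
carry_out(
  rows=[
    [0, -40, 0, 0],
    [0, -80, 0, 0],
    [0, -120, 0, 0],
    [0, -150, 0, 0],
    [0, -160, 0, 0],
    [0, -160, 0, 0],
    [0, -160, 0, 0],
  ],
  hand=60,
)

```text
time: 15.23
tool_pos: [503.0, -243.2, 270.1]
tcp_rot: [-1.62, 1.564, 0.04]
contact_force: [-0.4, -0.1, -0.8]
grip_width: 60.1
```

```bash
python3 - <<'E'
from h import *
o=get_obs();print(o["time"],o["tool_pos"],Ro.from_euler("xyz",o["tcp_rot"]).as_matrix()[:,2].round(3),o["joint_positions"].round(2))
im=capture("wrist");cv2.imwrite("pics/w5.png",im[:,:,::-1])
m=woodmask(im)
n,l,s,c=cv2.connectedComponentsWithStats(m)
for k in range(1,n):
    if s[k,4]>4000:
        p=np.argwhere(l==k)[:,::-1];w=ray("wrist",p,110,o).astype(np.float32)
        print(s[k],rect(p,110,o),cv2.fitEllipse(cv2.convexHull(w)))
E
```

```text
15.2333 [ 503.01129681 -243.23432638  270.07831678] [-0.089  0.996 -0.   ] [-0.59  0.37  1.36  0.    1.41 -2.25]
[  353     0   287    69 11878] ((339.6007080078125, -82.76483154296875), (55.281246185302734, 272.11932373046875), 0.023788265883922577) ((343.4294738769531, -26.727210998535156), (55.56390380859375, 407.19464111328125), 3.39058780670166)
[ 168  110   97   96 7251] ((489.5547180175781, -343.2890625), (97.32147979736328, 97.07665252685547), 87.94540405273438) ((489.4194030761719, -343.83172607421875), (97.2692642211914, 97.95631408691406), 22.51723289489746)
```

View pics/w5.png

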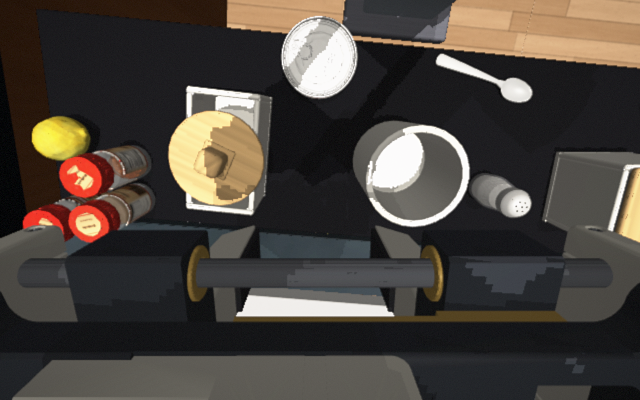

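```bash
python3 - <<'E'
from h import *
o=get_obs();im=cv2.imread("pics/w5.png")[:,:,::-1].copy()
h=cv2.cvtColor(im,cv2.COLOR_RGB2HSV)
# outer rim: rightmost/bottom half of ring by dark->bright edge radially
c0=np.array([415,175.]);pts=[];inn=[]
for a in np.deg2rad(np.arange(-100,170,3)):
    prof=[h[int(round(c0[1]+r*np.sin(a))),int(round(c0[0]+r*np.cos(a))),2] for r in range(30,64)]
    b=[r for r,v in zip(range(30,64),prof) if v>195]
    if b: pts.append(c0+(max(b)+.5)*np.array([np.cos(a),np.sin(a)]))
w=ray("wrist",pts,120,o)
A=np.c_[2*w,np.ones(len(w))]
for _ in range(3):
    x=np.linalg.lstsq(A[:len(w)],(w**2).sum(1),rcond=None)[0];r=np.sqrt(x[2]+x[0]**2+x[1]**2)
    res=np.hypot(*(w-x[:2]).T)-r;k=abs(res)<2.5;print(x[:2],2*r,k.sum(),len(w));w=w[k];A=np.c_[2*w,np.ones(len(w))]
v=im[100:215,155:280,::-1]
cv2.imwrite("pics/c4.png",cv2.resize(v,None,fx=4.5,fy=4.5,interpolation=cv2.INTER_CUBIC))
E
```

```text
[ 488.30155898 -138.98876541] 102.08407043618834 88 89
[ 488.28245727 -139.38294444] 102.6098932781828 88 88
[ 488.28245727 -139.38294444] 102.6098932781828 88 88
```

View pics/c4.png

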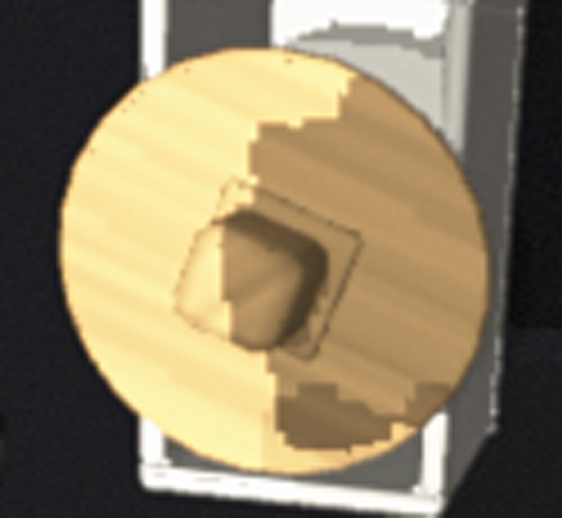

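```bash
python3 - <<'E'
from h import *
o=get_obs()
c=np.array([(225,180),(360,235),(310,358),(176,300)])/4.5+[155,100]
w=ray("wrist",c,110,o);d=np.roll(w,-1,0)-w
print(w,w.mean(0),np.hypot(*d.T),np.degrees(np.arctan2(d[:,1],d[:,0]))%90)
print("jars",ray("wrist",[(105,165),(120,215),(150,160)],80,o))
E
```

```text
[[ 471.19055812 -354.01057085]
 [ 480.7351007  -323.85100715]
 [ 510.10985418 -334.67484795]
 [ 499.31214137 -365.197377  ]] [ 490.33691359 -344.43345074] [31.63380432 31.30545753 32.37615453 30.2649645 ] [72.43907718 69.77245598 70.51815253 68.30726635]
jars [[ 512.86451618 -475.51372164]
 [ 571.06530945 -463.28086949]
 [ 502.6579781  -425.12130944]]
```

Call:
carry_out(
  rows=[
    [-4, -30, 0, -6.5],
    [-9, -65, 0, -13],
    [-13, -95, -10, -19.5],
    [-13.5, -100.5, -40, -25],
    [-13.5, -100.5, -75, -25],
    [-13.5, -100.5, -110, -25],
    [-13.5, -100.5, -135, -25],
    [-13.5, -100.5, -150, -25],
    [-13.5, -100.5, -156.5, -25],
    [-13.5, -100.5, -156.5, -25],
    [-13.5, -100.5, -156.5, -25],
    [-13.5, -100.5, -156.5, -25],
  ],
)

```text
time: 16.28
tool_pos: [490.7, -342.9, 115.6]
tcp_rot: [-1.742, 1.561, -0.515]
contact_force: [-0.3, 0.5, -1.0]
grip_width: 60.0
```

Call:
carry_out(
  rows=[
    [0, 0, 0, 0],
    [0, 0, 0, 0],
    [0, 0, 0, 0],
    [0, 0, 0, 0],
    [0, 0, 0, 0],
    [0, 0, 0, 0],
    [0, 0, 0, 0],
    [0, 0, 0, 0],
    [0, 0, 0, 0],
    [0, 0, 0, 0],
    [0, 0, 0, 0],
    [0, 0, 0, 0],
  ],
  hand=5,
)

```text
time: 17.28
tool_pos: [490.8, -343.2, 115.7]
tcp_rot: [-1.776, 1.561, -0.55]
contact_force: [-0.8, -2.0, 1.9]
grip_width: 23.7
```

Call:
carry_out(
  rows=[
    [0, 0, 15, 0],
    [0, 0, 40, 0],
    [0, 0, 70, 0],
    [0, 0, 92, 0],
    [0, 20, 92, 0],
    [0, 55, 92, 0],
    [-1, 90, 92, 0],
    [-1, 125, 92, 0],
    [-1, 160, 92, 0],
    [-1.5, 190, 92, 0],
    [-1.5, 204, 92, 0],
    [-1.5, 204, 80, 0],
    [-1.5, 204, 55, 0],
    [-1.5, 204, 40, 0],
    [-1.5, 204, 35, 0],
    [-1.5, 204, 35, 0],
    [-1.5, 204, 35, 0],
  ],
)

```text
time: 18.7
tool_pos: [489.4, -139.2, 151.0]
tcp_rot: [-1.759, 1.561, -0.533]
contact_force: [-0.2, -0.4, -1.1]
grip_width: 24.2
```

Call:
carry_out(
  rows=[
    [0, 0, -3, 0],
    [0, 0, -5, 0],
    [0, 0, -7, 0],
    [0, 0, -9, 0],
    [0, 0, -11, 0],
    [0, 0, -11, 0],
    [0, 0, -11, 0],
  ],
)

```text
time: 19.28
tool_pos: [489.4, -139.2, 139.9]
tcp_rot: [-1.758, 1.561, -0.532]
contact_force: [0.7, 0.1, -1.1]
grip_width: 23.7
```

Six millimetres in without resistance; press home.

Call:
carry_out(
  rows=[
    [0, 0, -2, 0],
    [0, 0, -4, 0],
    [0, 0, -6, 0],
    [0, 0, -8, 0],
    [0, 0, -9, 0],
    [0, 0, -9, 0],
    [0, 0, -9, 0],
  ],
)

```text
time: 19.87
tool_pos: [489.5, -139.3, 133.6]
tcp_rot: [-1.749, 1.559, -0.523]
contact_force: [-7.2, 2.4, 22.3]
grip_width: 23.8
```

Call:
carry_out(
  rows=[
    [0, 0, 1, 0],
    [0, 0, 1, 0],
    [0, 0, 1, 0],
    [0, 0, 1, 0],
    [0, 0, 1, 0],
    [0, 0, 1, 0],
    [0, 0, 1, 0],
    [0, 0, 20, 0],
    [0, 0, 55, 0],
    [0, 0, 95, 0],
    [0, 0, 130, 6],
    [0, -35, 137, 12],
    [0, -70, 137, 19],
    [0, -105, 137, 25],
    [0, -130, 137, 27],
    [0, -150, 137, 27],
    [0, -150, 137, 27],
    [0, -150, 137, 27],
  ],
  hand=70,
)

```text
time: 21.37
tool_pos: [489.2, -289.9, 269.9]
tcp_rot: [-1.665, 1.56, 0.031]
contact_force: [-1.0, 0.4, -0.5]
grip_width: 70.4
```

```bash
python3 - <<'E'
from h import *
o=get_obs();print(o["time"],o["tool_pos"],Ro.from_euler("xyz",o["tcp_rot"]).as_matrix()[:,2].round(3))
im=capture("wrist");cv2.imwrite("pics/w6.png",im[:,:,::-1])
h=cv2.cvtColor(im,cv2.COLOR_RGB2HSV)
u=proj("wrist",[[500,-328,90]],o)[0];print(u)
for t in (130,170,190):
    m=(h[...,1]<45)&(h[...,2]>t)
    n,l,s,_=cv2.connectedComponentsWithStats(m.astype(np.uint8))
    for k in range(1,n):
        if s[k,4]>400 and abs(s[k,0]+s[k,2]/2-u[0])<60 and abs(s[k,1]+s[k,3]/2-u[1])<60:
            p=np.argwhere(l==k)[:,::-1];print(t,s[k],rect(p,90,o))
E
```

```text
21.3667 [ 489.20612713 -289.92447266  269.92896306] [-0.124  0.992 -0.001]
[277.80694494 181.55189197]
130 [ 226  101   81  127 5892] ((486.3585205078125, -344.1727294921875), (75.87716674804688, 131.533447265625), 88.70738983154297)
170 [229 101  77  83 636] ((447.5289611816406, -364.254638671875), (57.84468078613281, 111.02194213867188), 49.33984375)
170 [ 226  116   79  112 4236] ((489.1589050292969, -344.80438232421875), (75.22002410888672, 125.04177856445312), 89.13040924072266)
190 [230 101  75  81 447] ((446.4168701171875, -364.3713073730469), (56.48174285888672, 110.12076568603516), 48.486995697021484)
190 [ 226  119   73  109 3894] ((493.6218566894531, -344.8250732421875), (74.73086547851562, 115.5960693359375), 88.95601654052734)
```

View pics/w6.png

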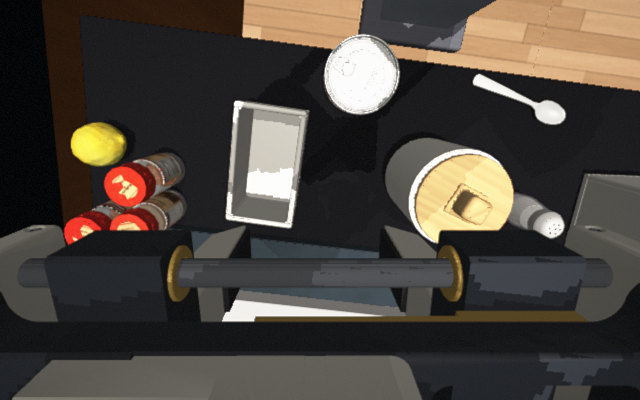

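Call:
carry_out(
  rows=[
    [1, 35, 0, 0],
    [2, 73, 0, 0],
    [3, 111, 0, 0],
    [4, 149, 0, 0],
    [5, 187, 0, 0],
    [6, 225, 0, 0],
    [7, 263, 0, 0],
    [8, 301, 0, 0],
    [9, 339, 0, 0],
    [10, 377, 0, 0],
    [11, 415, 0, 0],
    [12, 453, 0, 0],
    [13, 491, 0, 0],
    [14, 529, 0, 0],
    [15, 567, 0, 0],
    [16, 600, 0, 0],
    [17, 615, 0, 0],
    [17, 615, -40, 0],
    [17, 615, -40, 0],
    [17, 615, -40, 0],
  ],
)

```text
time: 23.08
tool_pos: [504.2, 326.3, 228.8]
tcp_rot: [-1.965, 1.564, -0.267]
contact_force: [-0.7, 0.7, 0.5]
grip_width: 70.1
```

```bash
python3 - <<'E'
from h import *
o=get_obs();print(o["time"],o["tool_pos"],Ro.from_euler("xyz",o["tcp_rot"]).as_matrix()[:,2].round(3))
im=capture("wrist");cv2.imwrite("pics/w7.png",im[:,:,::-1])
u=proj("wrist",[[508,338,26]],o)[0];print(u)
h=cv2.cvtColor(im,cv2.COLOR_RGB2HSV)
for lo in (25,40,55):
    m=((h[...,0]>10)&(h[...,0]<30)&(h[...,1]>lo)&(h[...,2]>50)).astype(np.uint8);m=cv2.morphologyEx(m,cv2.MORPH_OPEN,np.ones((3,3)))
    n,l,s,c=cv2.connectedComponentsWithStats(m)
    for k in range(1,n):
        if s[k,4]>2000 and abs(c[k]-u).max()<40:
            p=np.argwhere(l==k)[:,::-1];print(lo,s[k],rect(p,26,o))
E
```

```text
23.0833 [504.19419399 326.33571677 228.83979402] [-0.127  0.992 -0.003]
[323.15245224 177.25000885]
25 [ 291  123   62  106 6303] ((509.03106689453125, 335.7733154296875), (125.58485412597656, 69.97577667236328), 7.4376935958862305)
40 [ 291  123   62  106 6260] ((509.0074157714844, 335.73602294921875), (125.52928161621094, 69.68840026855469), 7.444216728210449)
55 [ 291  123   62  106 6223] ((508.99560546875, 335.83050537109375), (125.5195541381836, 69.29719543457031), 7.440038681030273)
```

View pics/w7.png

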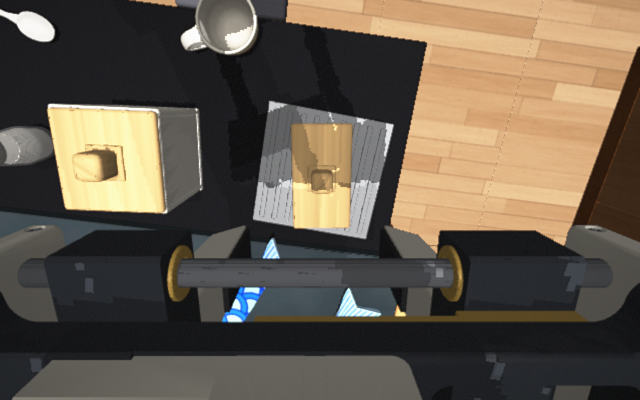

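Call:
carry_out(
  rows=[
    [2, 5, -30, 0],
    [4.5, 9.5, -65, 0],
    [4.5, 9.5, -100, 0],
    [4.5, 9.5, -135, 0],
    [4.5, 9.5, -165, 0],
    [4.5, 9.5, -188, 0],
    [4.5, 9.5, -197, 0],
    [4.5, 9.5, -200, 0],
    [4.5, 9.5, -200, 0],
    [4.5, 9.5, -200, 0],
    [4.5, 9.5, -200, 0],
  ],
)

```text
time: 24.05
tool_pos: [511.4, 336.4, 33.1]
tcp_rot: [-1.575, 1.557, 0.122]
contact_force: [1.6, 0.1, -0.5]
grip_width: 69.7
```

Call:
carry_out(
  rows=[
    [0, 0, 0, 0],
    [0, 0, 0, 0],
    [0, 0, 0, 0],
    [0, 0, 0, 0],
    [0, 0, 0, 0],
    [0, 0, 0, 0],
    [0, 0, 0, 0],
    [0, 0, 0, 0],
    [0, 0, 0, 0],
    [0, 0, 0, 0],
    [0, 0, 0, 0],
    [0, 0, 0, 0],
  ],
  hand=5,
)

```text
time: 25.05
tool_pos: [511.4, 336.4, 33.0]
tcp_rot: [-1.576, 1.557, 0.121]
contact_force: [-0.4, 0.2, -0.5]
grip_width: 23.3
```

Call:
carry_out(
  rows=[
    [0, 0, 15, 0],
    [0, 0, 40, 0],
    [0, 0, 75, 0],
    [0, 0, 110, 0],
    [0, 0, 145, 0],
    [0, 0, 172, 0],
    [0, 0, 180, 0],
    [0, -20, 182, 0],
    [-2, -58, 182, 0],
    [-4, -96, 182, 0],
    [-5, -134, 182, 0],
    [-6, -172, 182, 0],
    [-7, -210, 182, 0],
    [-8, -248, 182, 0],
    [-9, -286, 182, 0],
    [-10, -320, 182, 0],
  ],
)

```text
time: 26.38
tool_pos: [500.4, 14.4, 213.9]
tcp_rot: [-1.558, 1.559, 0.139]
contact_force: [1.1, 0.4, -1.5]
grip_width: 23.6
```

```bash
python3 - <<'E'
from h import *
o=get_obs();print(o["time"],o["tool_pos"],o["grip_width"],Ro.from_euler("xyz",o["tcp_rot"]).as_matrix().round(3).tolist())
im=capture("wrist");cv2.imwrite("pics/w8.png",im[:,:,::-1])
m=woodmask(im);l=cv2.connectedComponents(m)[1];k=l[170,300];p=np.argwhere((l==k))[:,::-1];p=p[p[:,1]<225]
for z in (o["tool_pos"][2]-7,):
    w=ray("wrist",p,z,o)
    for r in (150,160,170,180,200,220):
        x=p[p[:,1]==r]
        if len(x): a,b=ray("wrist",[x[x[:,0].argmin()],x[x[:,0].argmax()]],z,o);print(r,x[:,0].min(),x[:,0].max(),np.hypot(*(a-b)),(a+b)/2)
E
```

```text
26.3833 [500.41096955  14.38023932 213.93482641] 23.603168851334868 [[0.012, -0.992, -0.126], [0.002, -0.126, 0.992], [-1.0, -0.012, 0.0]]
150 249 380 68.26476840130672 [449.09118369   9.30542455]
160 250 380 68.33847114477217 [454.26509238  10.22293167]
170 250 379 68.41291536742902 [459.59696231  10.63051795]
180 251 378 67.9539039282952 [464.99064062  11.31067931]
200 252 377 68.10043912898016 [476.07230837  12.7084068 ]
220 253 376 68.25240486255382 [487.56461657  14.15792833]
```

Call:
carry_out(
  rows=[
    [-1, -30, 0, 0],
    [-2, -68, 0, -2],
    [-3, -106, 0, -4],
    [-5, -144, 0, -6],
    [-6, -182, 0, -8],
    [-7, -220, 0, -8.7],
    [-8, -258, 0, -8.7],
    [-10, -296, 0, -8.7],
    [-11, -334, 0, -8.7],
    [-11.5, -358.5, 0, -8.7],
    [-11.5, -358.5, -20, -8.7],
    [-11.5, -358.5, -50, -8.7],
    [-11.5, -358.5, -75, -8.7],
    [-11.5, -358.5, -88, -8.7],
    [-11.5, -358.5, -91, -8.7],
    [-11.5, -358.5, -91, -8.7],
    [-11.5, -358.5, -91, -8.7],
  ],
)

```text
time: 27.85
tool_pos: [489.5, -349.4, 123.2]
tcp_rot: [-1.873, 1.558, -0.331]
contact_force: [-0.3, 0.4, 0.1]
grip_width: 23.6
```

```bash
python3 - <<'E'
from h import *
o=get_obs();print(o["time"],o["tool_pos"],o["contact_force"],np.degrees(np.arctan2(*Ro.from_euler("xyz",o["tcp_rot"]).as_matrix()[[1,0],2])))
a=capture("side")[110:220,180:300,::-1];b=capture("scene")[60:170,220:340,::-1]
cv2.imwrite("pics/c5.png",cv2.resize(np.hstack([a,b]),None,fx=3.3,fy=3.3,interpolation=cv2.INTER_CUBIC))
E
```

```text
27.85 [ 489.52127286 -349.37003718  123.24726244] [-0.33103772  0.357191    0.11294132] 88.37663597322467
```

View pics/c5.png

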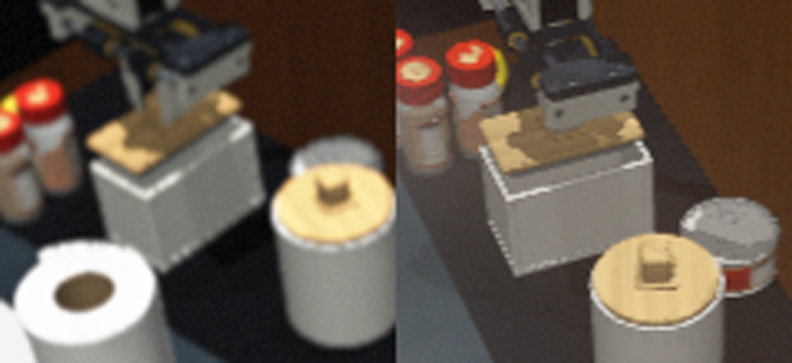

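Call:
carry_out(
  rows=[
    [-0.5, 5, 0, 0],
    [-0.5, 5, 0, 0],
    [-0.5, 5, 0, 0],
    [-0.5, 5, 0, 0],
    [-0.5, 5, -4, 0],
    [-0.5, 5, -6, 0],
    [-0.5, 5, -8, 0],
    [-0.5, 5, -10, 0],
    [-0.5, 5, -12, 0],
    [-0.5, 5, -12, 0],
    [-0.5, 5, -12, 0],
  ],
)

```text
time: 28.87
tool_pos: [489.3, -344.7, 112.0]
tcp_rot: [-1.922, 1.557, -0.379]
contact_force: [0.5, 0.3, -1.8]
grip_width: 23.6
```

Plug underside about 5 mm below the rim, no resistance. Press home.

Call:
carry_out(
  rows=[
    [0, 0, -2, 0],
    [0, 0, -4, 0],
    [0, 0, -6, 0],
    [0, 0, -8, 0],
    [0, 0, -9, 0],
    [0, 0, -9, 0],
    [0, 0, -9, 0],
  ],
)

```text
time: 29.45
tool_pos: [489.3, -344.8, 104.9]
tcp_rot: [-1.953, 1.556, -0.41]
contact_force: [-5.0, 2.7, 13.0]
grip_width: 23.9
```

Call:
carry_out(
  rows=[
    [0, 0, -10, 0],
    [0, 0, -10, 0],
    [0, 0, 1, 0],
    [0, 0, 1, 0],
    [0, 0, 1, 0],
  ],
)

```text
time: 29.87
tool_pos: [489.4, -345.0, 106.2]
tcp_rot: [-1.978, 1.555, -0.435]
contact_force: [-0.0, -0.2, -1.2]
grip_width: 23.5
```

Call:
carry_out(
  rows=[
    [0, 0, 0, 0],
    [0, 0, 0, 0],
    [0, 0, 0, 0],
    [0, 0, 0, 0],
    [0, 0, 0, 0],
    [0, 0, 0, 0],
    [0, 0, 0, 0],
    [0, 0, 20, 0],
    [0, 0, 55, 0],
    [0, 0, 95, 0],
    [-10, 10, 130, 0],
    [-40, 40, 160, 0],
    [-70, 70, 170, 0],
    [-80, 100, 180, 0],
    [-80, 120, 180, 0],
    [-80, 120, 180, 0],
    [-80, 120, 180, 0],
  ],
  hand=70,
)

```text
time: 31.28
tool_pos: [409.5, -224.4, 287.0]
tcp_rot: [-2.011, 1.553, -0.466]
contact_force: [0.1, -0.1, -0.7]
grip_width: 69.8
```

```bash
python3 - <<'E'
from h import *
o=get_obs();print(o["time"],o["tool_pos"],o["contact_force"])
a=capture("side")[120:320,190:490,::-1];b=capture("scene")[70:270,215:415,::-1];w=capture("wrist")[:,:,::-1]
a=cv2.resize(a,None,fx=1.6,fy=1.6,interpolation=cv2.INTER_CUBIC);b=cv2.resize(b,None,fx=1.6,fy=1.6,interpolation=cv2.INTER_CUBIC)
w=cv2.resize(w[:225],(800,281))
cv2.imwrite("pics/fin.png",np.vstack([np.hstack([a,b])[:, :800],w])[:600])
E
```

```text
31.2833 [ 409.50857582 -224.40122018  286.97368484] [ 0.12679403 -0.10860933 -0.67247065]
```

View pics/fin.png

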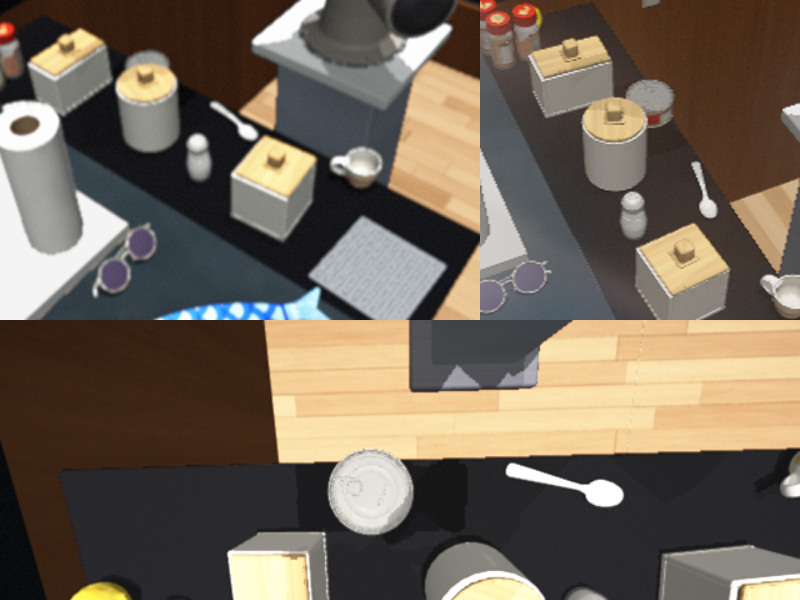

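Call:
carry_out(
  rows=[
    [15, -25, 0, 0],
    [35, -55, 0, 0],
    [55, -85, 0, 0],
    [77.5, -120, -10, 0],
    [77.5, -120, -45, 0],
    [77.5, -120, -80, 0],
    [77.5, -120, -115, 0],
    [77.5, -120, -140, 0],
    [77.5, -120, -148, 0],
    [77.5, -120, -148, 0],
    [77.5, -120, -148, 0],
    [77.5, -120, -148, 0],
  ],
  hand=0,
)

```text
time: 32.43
tool_pos: [488.1, -346.9, 139.7]
tcp_rot: [-2.043, 1.552, -0.501]
contact_force: [-0.5, -0.3, 0.4]
grip_width: 0.6
```

Call:
carry_out(
  rows=[
    [0, 0, -4, 0],
    [0, 0, -7, 0],
    [0, 0, -10, 0],
    [0, 0, -13, 0],
    [0, 0, -15, 0],
    [0, 0, -15, 0],
    [0, 0, -15, 0],
    [0, 0, -15, 0],
  ],
)

```text
time: 33.1
tool_pos: [488.3, -347.0, 126.3]
tcp_rot: [-2.067, 1.55, -0.525]
contact_force: [-2.9, 2.6, 9.8]
grip_width: 0.7
```

Call:
carry_out(
  rows=[
    [0, 0, -3, 0],
    [0, 0, -3, 0],
    [0, 0, -3, 0],
    [0, 0, 20, 0],
    [0, 0, 60, 0],
    [0, 20, 70, 0],
    [0, 55, 70, 0],
    [0, 95, 70, 0],
    [0, 135, 70, 0],
    [0, 175, 70, 0],
    [0, 205, 70, 0],
    [0, 207, 60, 0],
    [0, 207, 45, 0],
    [0, 207, 42, 0],
    [0, 207, 42, 0],
    [0, 207, 42, 0],
  ],
)

```text
time: 34.43
tool_pos: [488.4, -140.4, 168.5]
tcp_rot: [-2.068, 1.55, -0.527]
contact_force: [0.2, -1.0, -0.3]
grip_width: 0.5
```

Call:
carry_out(
  rows=[
    [0, 0, -4, 0],
    [0, 0, -7, 0],
    [0, 0, -10, 0],
    [0, 0, -13, 0],
    [0, 0, -15, 0],
    [0, 0, -17, 0],
    [0, 0, -17, 0],
    [0, 0, -17, 0],
  ],
)

```text
time: 35.1
tool_pos: [488.9, -140.9, 156.0]
tcp_rot: [-2.076, 1.546, -0.534]
contact_force: [-11.2, 3.3, 35.3]
grip_width: 0.7
```

Call:
carry_out(
  rows=[
    [0, 0, 20, 0],
    [0, 0, 50, 0],
    [2, 35, 50, 0],
    [4, 73, 50, 0],
    [6, 111, 50, 0],
    [8, 149, 50, 0],
    [10, 187, 50, 0],
    [12, 225, 50, 0],
    [14, 260, 50, 0],
    [14, 279, 50, 0],
    [14, 279, 30, 0],
    [14, 279, 5, 0],
    [14, 279, -8, 0],
    [14, 279, -8, 0],
    [14, 279, -8, 0],
  ],
)

```text
time: 36.35
tool_pos: [502.7, 138.0, 147.6]
tcp_rot: [-2.115, 1.547, -0.573]
contact_force: [-0.0, 0.1, 0.7]
grip_width: 0.5
```

Call:
carry_out(
  rows=[
    [0, 0, -4, 0],
    [0, 0, -7, 0],
    [0, 0, -10, 0],
    [0, 0, -13, 0],
    [0, 0, -15, 0],
    [0, 0, -15, 0],
    [0, 0, -15, 0],
  ],
)

```text
time: 36.93
tool_pos: [503.3, 137.9, 136.1]
tcp_rot: [-2.039, 1.544, -0.497]
contact_force: [-8.8, -2.8, 24.7]
grip_width: 0.5
```

Call:
carry_out(
  rows=[
    [0, 0, 20, 0],
    [0, 0, 60, 0],
    [0, 0, 100, 0],
    [0, 0, 140, 0],
    [-20, 0, 160, 0],
    [-50, 0, 170, 0],
    [-50, 0, 170, 0],
    [-50, 0, 170, 0],
    [-50, 0, 170, 0],
  ],
)

```text
time: 37.68
tool_pos: [453.5, 137.9, 306.0]
tcp_rot: [-2.029, 1.543, -0.488]
contact_force: [-0.2, -0.1, 0.0]
grip_width: 0.3
```

```bash
python3 - <<'E'
from h import *
o=get_obs();print(o["time"],o["tool_pos"],o["contact_force"])
for n in ("side","scene"):
    im=capture(n);m=woodmask(im)
    # plate centres: expected vs measured at seated plate-top height
    for nm,P in (("sq",[502,138,108]),("rd",[488.3,-139.4,128]),("ob",[486.4,-344.2,98])):
        u=proj(n,[P])[0].astype(int);l=cv2.connectedComponents(m)[1]
        d=np.argwhere(l[u[1]-8:u[1]+9,u[0]-8:u[0]+9]>0)
        k=l[u[1]-8+d[0][0],u[0]-8+d[0][1]];p=np.argwhere(l==k)[:,::-1]
        w=ray(n,p,P[2]).astype(np.float32);r=cv2.minAreaRect(w);print(n,nm,np.round(r[0],1),np.round(r[1],1))
E
```

```text
37.6833 [453.52516541 137.8628377  305.97959629] [-0.21980882 -0.06513687  0.03029199]
side sq [504.1 137.1] [98.  99.1]
side rd [ 495.4 -138.5] [ 93.3 100.1]
side ob [ 484.  -351.5] [ 89.2 135.3]
scene sq [503.2 138.2] [94.9 96.6]
scene rd [ 491.9 -138.4] [95.1 99.7]
scene ob [ 486.  -347.9] [ 85.9 130.4]
```

```bash
python3 -c "
from plant import *
print(close_job())"
```

```text
the job is handed in; nothing more can be done
None
```

All three lids are on their matching canisters and pressed home, and the job is handed in at about 38 s of the 106 s allowed. The oblong lid waited right way up on the drying mat while the square and round lids went to their own canisters, then went onto the oblong one. I released every lid and drew the arm clear.

- **Seating:** I pressed each knob afterwards with the closed fingers. The knob tops stood at 136.1 mm (square), 156.0 mm (round) and 126.3 mm (oblong), against 136, 156 and 126 mm when seated. Those readings came with forces of 25, 35 and 10 N.
- **Pictures:** the last picture, taken before that pressing, shows all three lids lying flat, the mat empty, and the salt shaker and small things still standing. I saw no canister shift.
- **Shaky first grasp:** I lifted the oblong lid before the fingers had fully closed, so it hung low and tilted. It was levelled on the mat and gripped again.
- **Overshoot:** I came 5 mm too far to the right over the oblong canister and corrected that before going in.
- **Early lift:** I raised the oblong lid about 1 mm just before letting go, which is why I added the pressing.
- **Disagreement:** the rough final check from the two fixed cameras puts some plates 4–7 mm from the close-up positions. Its outlines take in the knobs, so I put more weight on the knob heights.

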